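Lock the strainer into the wash pot's bayonet collar

TASK

Pick up the strainer by its wooden handle and hang it in the collar of the wash pot: let its two side lugs down the two open slots, then twist it clockwise (seen from above) until both lugs drop into the locking notches, and let go so that it hangs there level and locked. Feel your way in and turn gently, as the collar is sprung and must not be forced, and leave the ink tin, the brush and the whetstone where they are.

Things in the scene. Friction and masses are not known exactly. Their poses are not given: they have to be found in the camera images.
- strainer: Loose steel strainer, 0.2 to 0.33 kg: a drum 72 mm in diameter, 40 mm high, perforated top, bevelled bottom edge. Origin: centre of its underside, z up. Two round dark lugs 8 mm thick stick out along its +y and -y to 54 mm from the axis, centre line 34 mm above the underside. Wooden bridge handle over the top along its y. Alike half a turn round.
- strainer_handle (a point): Middle of the strainer's wooden handle bar, on the strainer's axis 70 mm above its underside. Bar 12 mm thick along the strainer's x, 64 mm long along its y (in line with the lugs), 16 mm high, on two 8 mm posts at y = +-26 mm; 22 mm free between drum top and bar. Axes as the strainer's.
- wash_pot: Fixed round grey steel pot 120 mm in diameter, its wall 80 mm high, a wire handle on its +x side reaching 90 mm from the axis. Origin: centre of its underside, z up. An steel bayonet collar stands out of its top on the same axis (inner radius 39 mm, outer 51 mm). Strainer's underside above the pot's: 74 mm with lugs on the collar's top, 58 mm in the passage, 52 mm locked.
- collar_mouth (a point): Centre of the collar's top, 104 mm above the pot's underside, axes as the pot's. Two facing slots 11 mm wide open upward and go 16 mm down. They lie along this y axis only roughly: the collar was pressed in turned up to 0.45 rad either way, which no pose shows; feel or see it. Counterclockwise of each slot is plain wall; the top is flat beside the slots.
- collar_passage (a point): On the axis, 16 mm below the collar's top, at the passage floor. From each slot's foot a level passage 11 mm high runs clockwise seen from above (negative yaw) under a 5 mm roof, to a locking notch 50 degrees (0.87 rad) on, slot centre to notch centre. Notch: 11 mm wide, floor 6 mm deeper; its far wall is the end stop.
- collar_spring (a point): On the axis at the notch floor's level, 22 mm below the collar's top. The whole collar rides on springs: it starts to yield downward at 5 N and goes 6 mm at most (at 9 N), then is rigid; let go it comes back up. It cannot turn or shift sideways. These three points stay with the pot and do not show the yielding. More than 25 N between strainer and collar is forcing it.
- ink_tin: Bystander: round tin with black lid, 86 mm in diameter, 47 mm high; origin at the centre of its underside.
- type_brush: Bystander: wooden-handled bristle brush, 40 x 177 x 42 mm, lying; origin at the centre of its underside, long along its y.
- whetstone: Bystander: flat two-tone stone, 34 x 74 x 12 mm; origin at the centre of its underside.

How it is judged:
By the outcome, as a careful person would: the job done as asked, in the order asked, and still so for the second after the job is handed in, with the robot touching nothing.
It also fails if it takes over 72 s, if anything falls off the work surface, if the arm or the gripper's body presses on something with over 40 N, if the wrist force passes 120 N, or if a joint passes its speed limit or range.

ROBOT

A 7-joint arm with a two-finger parallel gripper is mounted at the origin on a cart in front of the work surface, level with it; the furniture and walls round the work are solid. World frame = base frame: x ahead of the robot, y to its left, z up, the work surface at z = 0. Lengths are in m, angles in rad, forces in N, time in s.
With the tool pointing down it reaches from about 0.425 to 0.875 m from the base axis. Payload 4.7 kg.
Tool frame: the origin (TCP) lies midway between the tips of the shut fingers; the grasp point (between the pads) lies 19 mm behind it; z points along the fingers, y is the line along which they close (so a half turn about z gives the same grasp; the last joint's range is limited). The gripper opens to 87 mm and grips with 3 to 60 N. Pads are 19 mm wide; open, the fingers measure 117 mm over their backs; the gripper's body (75 mm by 190 mm) begins 51 mm behind the grasp point.
Start: joints at [1.269, 0.321, -0.07, 1.45, 0.023, 1.371, -0.057], TCP at [0.202, -0.618, 0.223] pointing down, gripper open.
Joint ranges: [-2.86, 2.86], [-0.3, 2.09], [-1.38, 1.24], [0.06, 2.45], [-1.56, 4.7], [0.09, 2.05], [-2.69, 2.69]. Speed limits (rad/s): [2.57, 2.57, 3.14, 3.14, 3.14, 3.14, 3.14].

INTERFACE

Orientations are given as a rotation vector (axis times angle).
In Python, from bench import ctrl gives the robot as it stands. The module is installed in compiled form; this text tells all that it offers.
- The arm moves only by the shell command python3 -m handwheel 'ROWS' [FORCE]. ROWS is JSON, a list of rows, each a list of 7 numbers: the finger opening in m, from 0 to 0.087, then the shift along the tool's x, y, z in m, then the turn, a rotation vector about the tool's x, y, z in degrees. A call has 1 to 12 rows; each row shifts and turns the commanded pose from where the row before left it, along the tool's axes as they then stand; what a row does not reach is not made up. A row lasts 1/8 s, in which the tool goes at most 62.5 mm and 10.7 degrees, less where a joint would pass 70% of its speed; a pose out of reach is approached as far as the arm can. A call is refused whole if a number of a shift passes 0.0625 or a number of a turn 10.7, either way. A call with a gripper value outside its range is refused whole. The fingers move at their own pace and stop on an object; FORCE is the grip in N (left out, the last holds). Time passes only in rows, so rows that do not move let the fingers close. It gives the time, the measured TCP pose, the force, the opening and the grip force at its end, in the units of the state.
- ctrl.get_state(): the state, without advancing time (a new reading comes with each control period).
- ctrl.get_image(name): name is "scene" or "top"; returns (picture, depth): 384x512x3 uint8, blue, green, red; 384x512 float32, m along the optical axis (not along the pixel's ray), 0 where there is no reading.
- ctrl.camera_info(name): a dict with "intrinsics" (3x3 intrinsics, pixels), "R" (3x3) and "t" (3): a world point X has camera coordinates R X + t. Camera axes: x right, y down, z forward; pixel columns grow to the right and rows downward; lengths in m; the calibration is good to about 2 mm. A picture is of the moment at which its call begins. camera_info takes no time and is no camera call.
- ctrl.close_job(): hands the job in; it is judged then, once.
The state is a dict: "time": time; "joint_positions": joint angles; "qd": joint speeds; "joint_torque": joint torques, N m; "position": TCP position; "tool_rot": TCP orientation; "ft_force": force on the tool from outside, world axes, zero at the start; "torque": the same for the moment, N m; "grip_width": opening from 0.0 (shut) to 1.0 (fully open); "grip_force": force on a finger pad.
Only numpy, scipy, OpenCV 4.12 (cv2) and the standard library are available. Lean on these libraries where they do the work, as an engineer would, in place of code of your own. Each camera call takes 0.05 s, during which the arm holds its last target. There are 200 camera calls.

## Working session

There is one attempt and no reset: what is moved stays moved. The work goes in short steps, Python scripts to look and compute and a shell command to move; the robot and the scene stay as the last step left them, time stands still between calls to the robot, and variables do not carry over. Pictures are saved under pics/ and viewed, at most 10 in all, crops included, and the job is handed in when it is done.

```bash
mkdir -p pics
cat > h.py <<'E'
import numpy as np, cv2
from bench import ctrl
from scipy.spatial.transform import Rotation as Ro
def world(ci,u,v,z):
    K=np.array(ci["intrinsics"]);c=np.array([(u-K[0,2])/K[0,0],(v-K[1,2])/K[1,1],1])*z
    return np.array(ci["R"]).T@(c-np.array(ci["t"]).ravel())
E
python3 - <<'E'
from h import *
s=ctrl.get_state();print({k:np.round(v,3).tolist() for k,v in s.items()})
print(np.round(Ro.from_rotvec(s["tool_rot"]).as_matrix(),3))
for n in("scene","top"):
    p,d=ctrl.get_image(n);ci=ctrl.camera_info(n)
    cv2.imwrite(f"pics/{n}0.png",p);np.savez(f"{n}0.npz",p=p,d=d,**{k:np.array(ci[k]) for k in("intrinsics","R","t")})
    print(n,np.round(ci["intrinsics"],1).tolist(),np.round(ci["R"],3).tolist(),np.round(ci["t"],3).tolist(),(d==0).mean())
E
```

```text
{'time': 0.0, 'joint_positions': [1.269, 0.322, -0.07, 1.452, 0.023, 1.371, -0.057], 'qd': [0.001, -0.001, 0.001, -0.001, 0.0, 0.001, 0.0], 'joint_torque': [0.0, -49.129, -0.404, -31.253, -0.064, 0.044, 0.0], 'position': [0.202, -0.617, 0.221], 'tool_rot': [-3.101, -0.494, 0.001], 'ft_force': [0.694, -0.818, 0.073], 'torque': [0.002, -0.071, -0.018], 'grip_force': 0.0, 'grip_width': 0.995}
[[ 0.951  0.311 -0.001]
 [ 0.311 -0.951  0.002]
 [-0.    -0.002 -1.   ]]
scene [[446.9, 0.0, 257.0], [0.0, 446.9, 192.5], [0.0, 0.0, 1.0]] [[-0.903, -0.43, 0.015], [-0.223, 0.437, -0.872], [0.368, -0.79, -0.49]] [0.511, 0.198, 1.006] 0.004099527994791667
top [[349.0, 0.0, 256.1], [0.0, 349.0, 188.2], [0.0, 0.0, 1.0]] [[-0.027, -0.999, -0.021], [-0.993, 0.029, -0.11], [0.111, 0.018, -0.994]] [0.025, 0.591, 0.885] 0.004109700520833333
```

View pics/scene0.png

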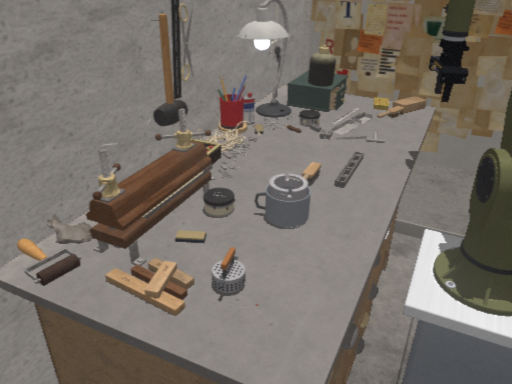

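View pics/top0.png

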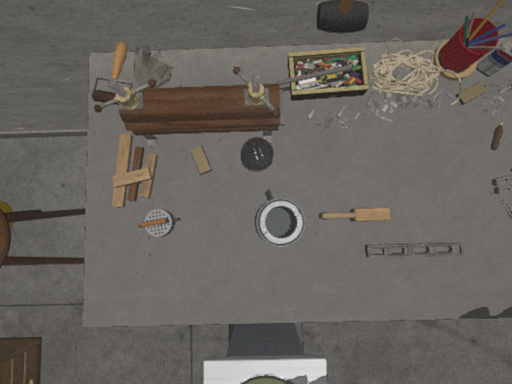

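The scene picture shows the strainer at about (229,275) and the pot at (288,200). In the top picture the strainer is at (157,222) and the pot at (280,222). Next I'll enlarge both things in both views.

Run:
```python
from h import *
def crop(n,x,y,w,h,W,H):
    p=np.load(n+"0.npz")["p"][y:y+h,x:x+w];return cv2.resize(p,(W,H),interpolation=cv2.INTER_CUBIC)
a=np.vstack([np.hstack([crop("top",130,196,50,37,400,296),crop("top",250,192,60,45,400,300)[:296]]),
 np.hstack([crop("scene",204,240,50,37*1+13,300,300),crop("scene",250,165,66,40,495,300)])])if 0 else None
r1=np.hstack([crop("top",130,196,50,37,400,296),crop("top",250,196,50+6,37+6,400,296)])
r2=np.hstack([crop("scene",204,244,50,37+13,300,300),crop("scene",255,168,66,40,495,300)])
r2=r2[:,:800]; r1=np.pad(r1,((0,0),(0,max(0,r2.shape[1]-800)),(0,0)))
r2=np.pad(r2,((0,0),(0,800-r2.shape[1]),(0,0)))
cv2.imwrite("pics/c1.png",np.vstack([r1,r2]))
# heights by depth
for n,pts in(("top",[(157,222),(152,223),(163,221),(178,219),(280,222),(262,222),(297,222),(281,204),(281,239),(268,194)]),("scene",[(229,258),(288,185),(229,270)])):
    z=np.load(n+"0.npz");
    for u,v in pts: print(n,u,v,np.round(world(z,u,v,z["d"][v,u]),3))
```

```text
top 157 222 [0.509 0.257 0.074]
top 152 223 [0.507 0.268 0.079]
top 163 221 [0.512 0.242 0.073]
top 178 219 [0.517 0.213 0.039]
top 280 222 [ 0.502 -0.053  0.004]
top 262 222 [ 0.502 -0.005  0.103]
top 297 222 [ 0.5   -0.091  0.085]
top 281 204 [ 0.544 -0.052  0.103]
top 281 239 [ 0.46  -0.049  0.104]
top 268 194 [ 0.576 -0.023  0.028]
scene 229 258 [0.503 0.273 0.078]
scene 288 185 [ 0.515 -0.086  0.076]
scene 229 270 [0.506 0.268 0.041]
```

View pics/c1.png

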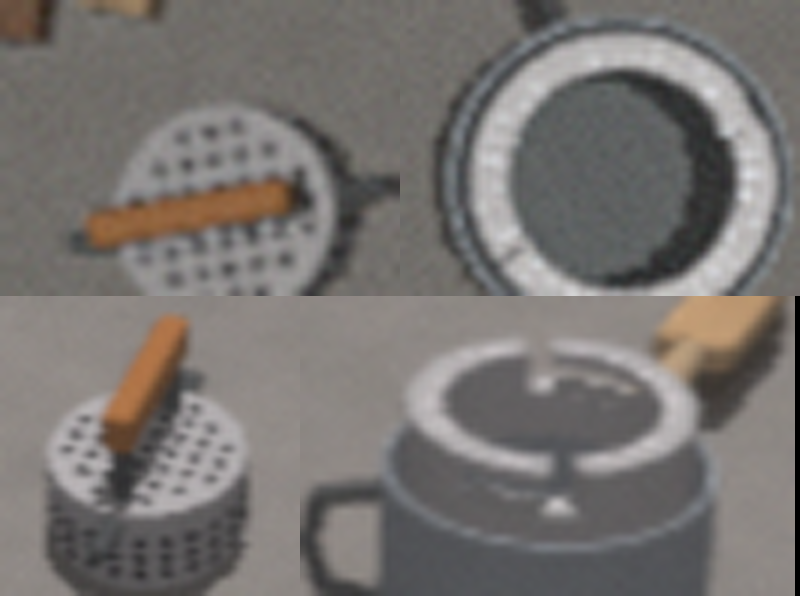

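The crop shows the handle bar running from top (141,224) to (165,220), with a lug sticking out at its left end. In the scene view the slots are near (290,190) and (287,175). In the top view I see faint marks near (297,215) and (266,232). Now I'll turn these into positions, with depth fits from both views.

Run:
```python
from h import *
from scipy.optimize import least_squares
def cloud(z):
    d=z["d"];v,u=np.mgrid[:384,:512];K=z["intrinsics"]
    c=np.stack([(u-K[0,2])/K[0,0],(v-K[1,2])/K[1,1],np.ones_like(d)],-1)*d[...,None]
    return (c-z["t"].ravel())@z["R"]
def plane(z,u,v,h):
    a=world(z,u,v,.1);b=world(z,u,v,1.);return a+(b-a)*(h-a[2])/(b[2]-a[2])
for n in("top","scene"):
    z=np.load(n+"0.npz");P=cloud(z);p=z["p"].astype(int)
    near=lambda x,y,r:np.hypot(P[...,0]-x,P[...,1]-y)<r
    m=near(.508,.257,.06)&(p[...,2]-p[...,0]>40)&(P[...,2]>.06)
    vv,uu=np.nonzero(m);h=P[m][:,2]
    # bar: image-colour mask intersected with z=.078 plane
    Q=P[m&(P[...,2]>.072)];c=(Q.max(0)+Q.min(0))/2;w,V=np.linalg.eigh(np.cov(Q[:,:2].T));
    print(n,"bar N",m.sum(),"top z",np.percentile(h,[50,80,95]).round(4),"mean",Q.mean(0).round(4),"mid",c.round(4),"dir",np.degrees(np.arctan2(V[1,1],V[0,1])).round(1))
    t=near(.508,.257,.033)&(abs(P[...,2]-.04)<.006)&(p[...,2]-p[...,0]<25);print(" drumtop",t.sum(),P[t].mean(0).round(4))
    m=near(.502,-.05,.058)&(abs(P[...,2]-.104)<.005)
    Q=P[m];f=least_squares(lambda x:np.maximum(0,np.hypot(*(Q[:,:2]-x).T)-.051)+np.maximum(0,.039-np.hypot(*(Q[:,:2]-x).T)),[.502,-.05])
    print(" collar N",m.sum(),"z",np.median(Q[:,2]).round(4),"centre",f.x.round(4),"mid",((Q.max(0)+Q.min(0))/2).round(4))
    pts=[(296.9,214.9),(266.1,232.3)] if n=="top" else [(290.3,190.5),(287,175.2)]
    S=[plane(z,*q,.104) for q in pts];print(" slots",np.round(S,4).tolist(),"dir",np.degrees(np.arctan2(*(S[0]-S[1])[1::-1])).round(1))
    for r in (.045,):
      K=z["intrinsics"];row=[]
      for a in range(0,360,5):
        X=np.array([f.x[0]+r*np.cos(np.radians(a)),f.x[1]+r*np.sin(np.radians(a)),.104]);C=z["R"]@X+z["t"].ravel();q=K@C/C[2]
        row.append((a,int(cv2.getRectSubPix(z["p"],(1,1),(float(q[0]),float(q[1])))[0,0].mean())))
      print(" ring",row)
z=np.load("top0.npz");P=cloud(z)
m=(np.hypot(P[...,0]-.502,P[...,1]+.05)>.066)&(np.hypot(P[...,0]-.502,P[...,1]+.05)<.1)&(P[...,2]>.015)
print("pothandle",P[m].mean(0).round(3),m.sum())
for nm,(u,v) in dict(tin=(257,154),brush=(357,215),stone=(201,160)).items(): print(nm,world(z,u,v,z["d"][v,u]).round(3))
```

```text
top bar N 106 top z [0.0762 0.0774 0.0792] mean [0.509  0.2663 0.0761] mid [0.5086 0.2664 0.076 ] dir 98.6
 drumtop 363 [0.5071 0.257  0.0386]
 collar N 557 z 0.1029 centre [ 0.501  -0.0512] mid [ 0.501  -0.0509  0.1031]
 slots [[0.5166, -0.0895, 0.104], [0.4772, -0.0144, 0.104]] dir -62.3
 ring [(0, 185), (5, 183), (10, 189), (15, 190), (20, 181), (25, 182), (30, 182), (35, 185), (40, 197), (45, 187), (50, 186), (55, 185), (60, 194), (65, 181), (70, 191), (75, 186), (80, 202), (85, 180), (90, 187), (95, 182), (100, 180), (105, 179), (110, 190), (115, 195), (120, 147), (125, 174), (130, 190), (135, 189), (140, 189), (145, 187), (150, 186), (155, 183), (160, 185), (165, 187), (170, 185), (175, 186), (180, 189), (185, 188), (190, 190), (195, 188), (200, 195), (205, 189), (210, 196), (215, 187), (220, 191), (225, 189), (230, 196), (235, 185), (240, 185), (245, 183), (250, 200), (255, 186), (260, 191), (265, 182), (270, 196), (275, 190), (280, 195), (285, 188), (290, 181), (295, 181), (300, 177), (305, 184), (310, 183), (315, 194), (320, 187), (325, 194), (330, 183), (335, 185), (340, 18
[... 595 characters left out ...]
115, 100), (120, 88), (125, 111), (130, 140), (135, 151), (140, 157), (145, 166), (150, 162), (155, 164), (160, 169), (165, 171), (170, 178), (175, 178), (180, 177), (185, 178), (190, 179), (195, 182), (200, 183), (205, 184), (210, 187), (215, 192), (220, 190), (225, 180), (230, 174), (235, 170), (240, 168), (245, 171), (250, 151), (255, 146), (260, 150), (265, 144), (270, 134), (275, 142), (280, 149), (285, 147), (290, 138), (295, 137), (300, 139), (305, 150), (310, 161), (315, 163), (320, 162), (325, 162), (330, 169), (335, 169), (340, 175), (345, 176), (350, 181), (355, 183)]
pothandle [ 0.574 -0.026  0.056] 28
tin [0.681 0.003 0.043]
brush [ 0.514 -0.251  0.036]
stone [0.676 0.156 0.011]
```

```bash
python3 -m handwheel '[[0.087,0.0625,0,0,0,0,-5.5],[0.087,0.0625,0,0,0,0,-5.5],[0.087,0.0625,0,0,0,0,-5.5],[0.087,0.0625,0,0,0,0,-5.5],[0.087,0.0625,0,0,0,0,-5.5],[0.087,0.0625,0,0,0,0,-5.5],[0.087,0.0625,0,0,0,0,-5.5],[0.087,0.0625,0,0,0,0,-5.5],[0.087,0.0625,0,0,0,0,-5.5],[0.087,0.0625,0,0,0,0,-5.5],[0.087,0.0625,0,0,0,0,-5.5],[0.087,0.0625,0,0,0,0,-5.5]]'
python3 - <<'E'
from h import *
def plane(z,u,v,h):
    a=world(z,u,v,.1);b=world(z,u,v,1.);return a+(b-a)*(h-a[2])/(b[2]-a[2])
E=[]
for n in("top","scene"):
    z=np.load(n+"0.npz");p=z["p"].astype(int);v,u=np.mgrid[:384,:512]
    c=(157,222) if n=="top" else (229,260)
    m=(p[...,2]-p[...,0]>40)&(np.hypot(u-c[0],v-c[1])<24)
    r=cv2.minAreaRect(np.stack([u[m],v[m]],1).astype(np.float32));b=cv2.boxPoints(r)
    print(n,np.round(r[0],1),np.round(r[1],1),b.round(1).tolist())
    d=np.sort(z["d"][m])
    for h in(.07,.074,.078): print(h,plane(z,*r[0],h).round(4), plane(z,u[m].mean(),v[m].mean(),h).round(4))
z=np.load("top0.npz")
L=[plane(z,139,226.2,.034),plane(z,180,219,.034)];print("lugs",np.round(L,4),np.mean(L,0).round(4),np.linalg.norm(L[0]-L[1]))
E
```

```text
time: 1.6
position: [0.6736, -0.086, 0.2217]
tool_rot: [-2.329, -2.107, 0.001]
ft_force: [1.1, 0.1, 0.2]
grip_width: 1.0
grip_force: 0.0
top [153.  222.2] [ 4.3 24.7] [[140.5, 222.1999969482422], [164.8000030517578, 217.89999389648438], [165.60000610351562, 222.1999969482422], [141.3000030517578, 226.5]]
0.07 [0.5093 0.2685 0.07  ] [0.5092 0.2685 0.07  ]
0.074 [0.5093 0.2672 0.074 ] [0.5092 0.2673 0.074 ]
0.078 [0.5092 0.2659 0.078 ] [0.5091 0.266  0.078 ]
scene [227.5 257.6] [ 6.3 24.2] [[218.60000610351562, 266.3999938964844], [231.0, 245.60000610351562], [236.5, 248.89999389648438], [224.0, 269.6000061035156]]
0.07 [0.5111 0.2647 0.07  ] [0.511  0.2643 0.07  ]
0.074 [0.5085 0.2692 0.074 ] [0.5084 0.2688 0.074 ]
0.078 [0.5059 0.2737 0.078 ] [0.5059 0.2734 0.078 ]
lugs [[0.5007 0.3167 0.034 ]
 [0.5165 0.209  0.034 ]] [0.5086 0.2629 0.034 ] 0.10887537891414782
```

```bash
cat >> h.py <<'E'
def goto(x,y,z,barerr=None):
    s=ctrl.get_state();R=Ro.from_rotvec(s["tool_rot"]).as_matrix();d=np.array([x,y,z])-s["position"]
    print("pos",np.round(s["position"],4),"yaw_y",np.degrees(np.arctan2(R[1,1],R[0,1])).round(2),"tilt",R[:,2].round(4),"local",(R.T@d).round(4),"F",np.round(s["ft_force"],1),"T",np.round(s["torque"],2),"w",s["grip_width"],s["grip_force"],"q7",np.round(s["joint_positions"][6],2),"t",s["time"])
E
python3 -m handwheel '[[0.087,0,0,0,0,0,-7.25],[0.087,0,0,0,0,0,-7.25],[0.087,0.0532,-0.0158,0,0,0,0],[0.087,0.0532,-0.0158,0,0,0,0],[0.087,0.0532,-0.0158,0,0,0,0],[0.087,0.0532,-0.0158,0,0,0,0],[0.087,0.0532,-0.0158,0,0,0,0],[0.087,0.0532,-0.0158,0,0,0,0],[0.087,0.0532,-0.0158,0,0,0,0],[0.087,0,0,0,0,0,0],[0.087,0,0,0,0,0,0]]' >/dev/null
python3 -c "
from h import *
goto(.509,.2655,.054)"
```

```text
pos [0.5086 0.2632 0.2221] yaw_y 8.6 tilt [-2.0e-04 -1.2e-03 -1.0e+00] local [0.0024 0.0008 0.1681] F [ 0.5 -0.3 -0.3] T [ 0.   -0.16 -0.02] w 1.0019953499749652 0.0 q7 -0.5 t 2.975
```

```bash
python3 -m handwheel '[[0.087,0.0024,0.0008,0.04,0,0,0],[0.087,0,0,0.05,0,0,0],[0.087,0,0,0.045,0,0,0],[0.087,0,0,0.02,0,0,0],[0.087,0,0,0.013,0,0,0],[0.087,0,0,0,0,0,0]]'
python3 - <<'E'
from h import *
goto(.509,.2655,.054)
for n in("top","scene"):
    p,_=ctrl.get_image(n);c=p[185:260,110:210] if n=="top" else p[215:300,180:280]
    cv2.imwrite(f"pics/{n}1.png",cv2.resize(c,None,fx=4,fy=4,interpolation=2))
a=cv2.imread("pics/top1.png");b=cv2.imread("pics/scene1.png");h=max(len(a),len(b))
f=lambda i:np.pad(i,((0,h-len(i)),(0,0),(0,0)));cv2.imwrite("pics/g1.png",np.hstack([f(a),f(b)]))
E
```

```text
time: 3.72
position: [0.5093, 0.2661, 0.0547]
tool_rot: [2.05, 2.381, -0.0]
ft_force: [-0.4, -0.4, 0.5]
grip_width: 0.999
grip_force: 0.0
pos [0.5093 0.2661 0.0547] yaw_y 8.55 tilt [ 0. -0. -1.] local [-0.0006 -0.0004  0.0007] F [-0.4 -0.4  0.5] T [-0.02 -0.12 -0.  ] w 0.9993941475656117 0.0 q7 -0.61 t 3.725
```

View pics/g1.png

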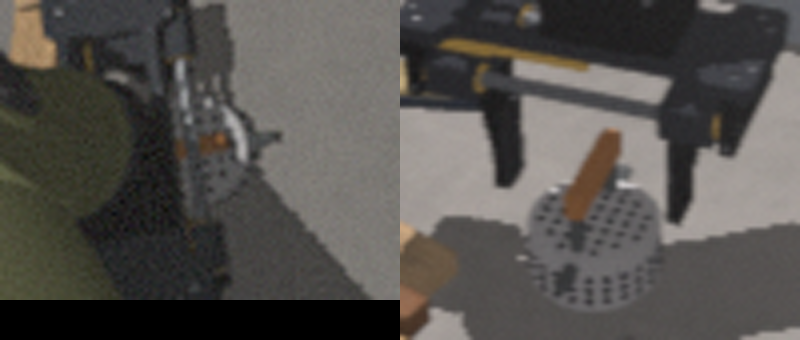

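The bar lies between the two fingers: in the scene half, the fingers are at about (505,150) and (680,190), with the bar at (595,175). I'll close.

```bash
python3 -m handwheel '[[0.03,0,0,0,0,0,0],[0.0,0,0,0,0,0,0],[0.0,0,0,0,0,0,0],[0.0,0,0,0,0,0,0],[0,0,0,0,0,0,0],[0,0,0,0,0,0,0],[0,0,0,0,0,0,0],[0,0,0,0,0,0,0]]' 45
python3 -c "
from h import *
goto(.5093,.2661,.2)"
```

```text
time: 4.82
position: [0.5088, 0.2664, 0.0545]
tool_rot: [-2.049, -2.382, 0.0]
ft_force: [0.4, -1.0, 0.5]
grip_width: 0.171
grip_force: 0.0
pos [0.5088 0.2664 0.0545] yaw_y 8.59 tilt [-1.e-04 -1.e-04 -1.e+00] local [-0.0003  0.0004 -0.1455] F [ 0.4 -1.   0.5] T [ 0.01 -0.11 -0.01] w 0.1709765542141385 0.0 q7 -0.61 t 4.825
```

```bash
python3 -m handwheel '[[0,0,0,0,0,0,0],[0,0,0,0,0,0,0],[0,0,0,0,0,0,0],[0,0,0,0,0,0,0],[0,0,0,-0.01,0,0,0],[0,0,0,-0.02,0,0,0],[0,0,0,-0.04,0,0,0],[0,0,0,-0.05,0,0,0],[0,0,0,-0.03,0,0,0],[0,0,0,-0.01,0,0,0],[0,0,0,0,0,0,0]]'
python3 -c "
from h import *
goto(.5015,-.05,.2)"
```

```text
time: 6.2
position: [0.5088, 0.2664, 0.2149]
tool_rot: [2.048, 2.381, 0.001]
ft_force: [-0.3, -0.3, -4.0]
grip_width: 0.136
grip_force: 45.0
pos [0.5088 0.2664 0.2149] yaw_y 8.6 tilt [ 8.e-04 -1.e-04 -1.e+00] local [-0.3118 -0.0545  0.0149] F [-0.3 -0.3 -4. ] T [-0.01 -0.09 -0.01] w 0.13589232505622345 44.981668861582875 q7 -0.51 t 6.2
```

```bash
python3 -m handwheel '[[0,0,0,0,0,0,-10],[0,0,0,0,0,0,-10],[0,-0.023,-0.013,0,0,0,0],[0,-0.0457,-0.0263,0,0,0,0],[0,-0.0457,-0.0263,0,0,0,0],[0,-0.0457,-0.0263,0,0,0,0],[0,-0.0457,-0.0263,0,0,0,0],[0,-0.0457,-0.0263,0,0,0,0],[0,-0.023,-0.013,0,0,0,0],[0,0,0,0.02,0,0,0],[0,0,0,0,0,0,0],[0,0,0,0,0,0,0]]'
python3 - <<'E'
from h import *
goto(.5015,-.05,.16)
o=[]
for n in("top","scene"):
    p,d=ctrl.get_image(n);ci=ctrl.camera_info(n);np.savez(f"{n}2.npz",p=p,d=d,**{k:np.array(ci[k]) for k in("intrinsics","R","t")})
    c=p[175:265,230:330] if n=="top" else p[130:220,240:340]
    o.append(cv2.resize(c,None,fx=4,fy=5,interpolation=2))
cv2.imwrite("pics/g2.png",np.hstack(o))
E
```

```text
time: 7.7
position: [0.5016, -0.0494, 0.1941]
tool_rot: [-1.602, -2.701, 0.0]
ft_force: [0.7, 0.2, -3.6]
grip_width: 0.135
grip_force: 45.0
pos [ 0.5016 -0.0494  0.1941] yaw_y 28.66 tilt [-1.2e-03  5.0e-04 -1.0e+00] local [-0.0006 -0.0004  0.0341] F [ 0.7  0.2 -3.6] T [ 0.04 -0.18  0.01] w 0.13513824348282244 44.98179355636239 q7 0.52 t 7.7
```

View pics/g2.png

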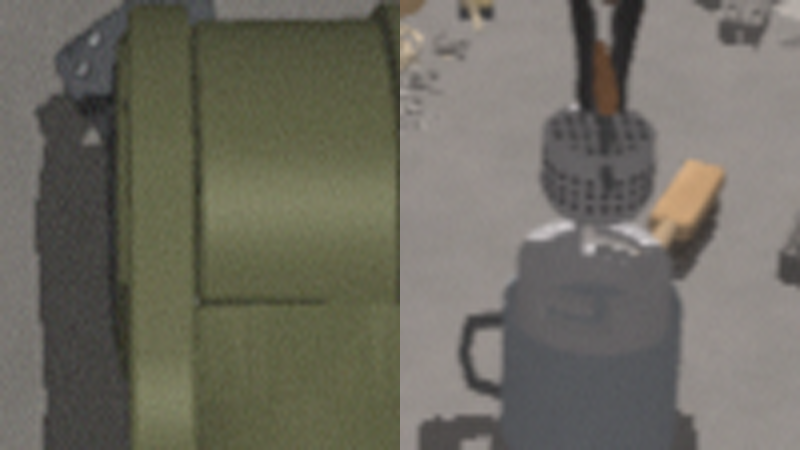

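The scene picture shows the strainer held level above the collar, with the drum's sides at about u=275 and u=304. Next I'll fit the drum and pot axes from the same depth image.

Run:
```python
from h import *
from scipy.optimize import least_squares
for f in("scene2","scene0"):
    z=np.load(f+".npz");d=z["d"];v,u=np.mgrid[:384,:512];K=z["intrinsics"]
    P=(np.stack([(u-K[0,2])/K[0,0],(v-K[1,2])/K[1,1],np.ones_like(d)],-1)*d[...,None]-z["t"].ravel())@z["R"]
    for nm,r,z0,z1 in(("drum",.036,.147,.170),("pot",.06,.015,.07)) if f=="scene2" else (("drum",.036,.01,.033),("pot",.06,.015,.07)):
        c=(.5015,-.05) if f=="scene2" or nm=="pot" else (.509,.2655)
        m=(np.hypot(P[...,0]-c[0],P[...,1]-c[1])<r+.006)&(np.hypot(P[...,0]-c[0],P[...,1]-c[1])>r-.012)&(P[...,2]>z0)&(P[...,2]<z1)
        Q=P[m];g=least_squares(lambda x:np.hypot(Q[:,0]-x[0],Q[:,1]-x[1])-r,c,loss="soft_l1",f_scale=.002)
        print(f,nm,m.sum(),g.x.round(4),np.abs(g.fun).mean().round(4))
    for zl in ((.155,.165,.18) if f=="scene2" else ()):
        pass
    T=P[(np.hypot(P[...,0]-.5015,P[...,1]+.05)<.034)&(P[...,2]>.15)&(P[...,2]<.2)]
    if f=="scene2": print("z hist",np.histogram(T[:,2],np.arange(.15,.2,.004)))
```

```text
scene2 drum 203 [ 0.5026 -0.0486] 0.0013
scene2 pot 876 [ 0.5027 -0.0502] 0.0014
z hist (array([  0,   0,   4,   2,   3,   3,   1,  83, 105,   5,   6,  12]), array([0.15 , 0.154, 0.158, 0.162, 0.166, 0.17 , 0.174, 0.178, 0.182,
       0.186, 0.19 , 0.194, 0.198]))
scene0 drum 253 [0.5102 0.2672] 0.0009
scene0 pot 873 [ 0.5026 -0.0505] 0.0015
```

```bash
python3 -m handwheel '[[0,-0.0014,-0.0008,0.01,0,0,0],[0,0,0,0.012,0,0,0],[0,0,0,0.008,0,0,0],[0,0,0,0.004,0,0,0],[0,0,0,0.003,0,0,0],[0,0,0,0.003,0,0,0],[0,0,0,0.002,0,0,0],[0,0,0,0.002,0,0,0],[0,0,0,0,0,0,0]]'
python3 -c "
from h import *
goto(.5016,-.051,.131)"
```

```text
time: 8.93
position: [0.5018, -0.0516, 0.1504]
tool_rot: [-1.604, -2.701, 0.0]
ft_force: [-0.1, -0.5, -2.4]
grip_width: 0.134
grip_force: 45.0
pos [ 0.5018 -0.0516  0.1504] yaw_y 28.59 tilt [-2.e-04 -0.e+00 -1.e+00] local [0.0006 0.0001 0.0194] F [-0.1 -0.5 -2.4] T [ 0.04 -0.15  0.01] w 0.13357128629597265 44.98174033127725 q7 0.5 t 8.925
```

```bash
python3 -m handwheel '[[0,0,0,0.003,0,0,0],[0,0,0,0.003,0,0,0],[0,0,0,0.003,0,0,0],[0,0,0,0.003,0,0,0],[0,0,0,0.003,0,0,0],[0,0,0,0.002,0,0,0],[0,0,0,0,0,0,0]]'
python3 -c "
from h import *
goto(.5016,-.051,.12)"
```

```text
time: 9.8
position: [0.5018, -0.0516, 0.1334]
tool_rot: [-1.604, -2.701, 0.0]
ft_force: [0.0, -0.6, -2.1]
grip_width: 0.132
grip_force: 45.0
pos [ 0.5018 -0.0516  0.1334] yaw_y 28.6 tilt [-3.e-04 -0.e+00 -1.e+00] local [0.0006 0.0001 0.0134] F [ 0.  -0.6 -2.1] T [ 0.   -0.13  0.04] w 0.13196945500528265 44.98177000321448 q7 0.49 t 9.8
```

```bash
python3 -m handwheel '[[0,0,0,0.0015,0,0,0],[0,0,0,0.0015,0,0,0],[0,0,0,0.001,0,0,0],[0,0,0,0,0,0,0]]'
python3 -c "
from h import *
goto(.5016,-.051,.12)"
```

```text
time: 10.3
position: [0.5018, -0.0516, 0.1294]
tool_rot: [-1.604, -2.701, 0.0]
ft_force: [-0.6, 0.9, -2.3]
grip_width: 0.134
grip_force: 45.0
pos [ 0.5018 -0.0516  0.1294] yaw_y 28.6 tilt [-2.e-04 -1.e-04 -1.e+00] local [0.0007 0.0001 0.0094] F [-0.6  0.9 -2.3] T [ 0.02 -0.16  0.02] w 0.13397256065642524 44.98179375194013 q7 0.49 t 10.3
```

```bash
python3 -m handwheel '[[0,0,0,0.001,0,0,0],[0,0,0,0.001,0,0,0],[0,0,0,0.001,0,0,0],[0,0,0,0,0,0,0]]'
python3 -c "
from h import *
goto(.5016,-.051,.12)"
```

```text
time: 10.8
position: [0.502, -0.0516, 0.1265]
tool_rot: [1.604, 2.701, 0.0]
ft_force: [-0.4, -0.0, -3.0]
grip_width: 0.133
grip_force: 45.0
pos [ 0.502  -0.0516  0.1265] yaw_y 28.6 tilt [ 2.e-04  0.e+00 -1.e+00] local [ 0.0007 -0.0001  0.0065] F [-0.4 -0.  -3. ] T [ 0.07 -0.17  0.04] w 0.1327980164334761 44.98310971073806 q7 0.49 t 10.8
```

```bash
python3 -m handwheel '[[0,0,0,0.001,0,0,0],[0,0,0,0.001,0,0,0],[0,0,0,0,0,0,0]]'
python3 -c "
from h import *
goto(.5016,-.051,.1125)"
```

```text
time: 11.18
position: [0.5022, -0.0516, 0.1248]
tool_rot: [1.604, 2.7, 0.001]
ft_force: [0.2, 0.5, -0.6]
grip_width: 0.133
grip_force: 45.0
pos [ 0.5022 -0.0516  0.1248] yaw_y 28.58 tilt [ 8.e-04 -0.e+00 -1.e+00] local [ 0.0008 -0.0003  0.0123] F [ 0.2  0.5 -0.6] T [ 0.12 -0.25 -0.15] w 0.13332413904409898 45.02140115015209 q7 0.48 t 11.175
```

```bash
python3 -m handwheel '[[0,0,0,0,0,0,1],[0,0,0,0,0,0,0]]'
python3 -c "
from h import *
goto(.5016,-.051,.1125)"
```

```text
time: 11.42
position: [0.502, -0.0516, 0.1245]
tool_rot: [1.628, 2.687, 0.0]
ft_force: [1.3, 0.1, -2.6]
grip_width: 0.13
grip_force: 45.0
pos [ 0.502  -0.0516  0.1245] yaw_y 27.59 tilt [ 3.e-04 -0.e+00 -1.e+00] local [ 0.0007 -0.0001  0.012 ] F [ 1.3  0.1 -2.6] T [ 0.12 -0.48 -0.  ] w 0.1304412611305035 44.989562183618546 q7 0.47 t 11.425
```

```bash
python3 -m handwheel '[[0,0,0,0.001,0,0,0],[0,0,0,0,0,0,0]]'
python3 -c "
from h import *
goto(.5016,-.051,.1125)"
```

```text
time: 11.68
position: [0.502, -0.0515, 0.1234]
tool_rot: [1.627, 2.687, 0.0]
ft_force: [1.7, 0.7, -1.9]
grip_width: 0.131
grip_force: 45.0
pos [ 0.502  -0.0515  0.1234] yaw_y 27.6 tilt [ 2.e-04  2.e-04 -1.e+00] local [ 0.0006 -0.0001  0.0109] F [ 1.7  0.7 -1.9] T [ 0.22 -0.48 -0.1 ] w 0.13115158430267504 44.99630623497069 q7 0.47 t 11.675
```

```bash
python3 -m handwheel '[[0,0,0.0005,0,0,0,1],[0,0,0,0.001,0,0,0],[0,0,0,0,0,0,0]]'
python3 -c "
from h import *
goto(.5016,-.051,.1125)"
```

```text
time: 12.05
position: [0.5022, -0.0514, 0.1224]
tool_rot: [-1.65, -2.673, 0.001]
ft_force: [0.8, 0.8, -2.4]
grip_width: 0.134
grip_force: 45.0
pos [ 0.5022 -0.0514  0.1224] yaw_y 26.61 tilt [-3.e-04 -2.e-04 -1.e+00] local [ 0.0007 -0.0003  0.0099] F [ 0.8  0.8 -2.4] T [ 0.07 -0.32  0.16] w 0.13432308830541115 44.99563906341791 q7 0.45 t 12.05
```

```bash
python3 -m handwheel '[[0,0,0,0.001,0,0,0],[0,0,0,0.001,0,0,0],[0,0,0,0,0,0,0]]'
python3 -c "
from h import *
goto(.5016,-.051,.1125)"
```

```text
time: 12.42
position: [0.5022, -0.0515, 0.1203]
tool_rot: [-1.651, -2.673, 0.0]
ft_force: [0.6, -0.1, -2.5]
grip_width: 0.135
grip_force: 45.0
pos [ 0.5022 -0.0515  0.1203] yaw_y 26.59 tilt [-2.e-04 -1.e-04 -1.e+00] local [ 0.0007 -0.0003  0.0078] F [ 0.6 -0.1 -2.5] T [-0.   -0.27  0.09] w 0.13475593422631627 44.99433411285281 q7 0.45 t 12.425
```

```bash
python3 -m handwheel '[[0,0,0,0.0015,0,0,0],[0,0,0,0.0015,0,0,0],[0,0,0,0.0015,0,0,0],[0,0,0,0,0,0,0]]'
python3 -c "
from h import *
goto(.5016,-.051,.1125)"
```

```text
time: 12.92
position: [0.502, -0.0514, 0.1156]
tool_rot: [-1.651, -2.672, 0.001]
ft_force: [0.5, 0.5, -2.0]
grip_width: 0.134
grip_force: 45.0
pos [ 0.502  -0.0514  0.1156] yaw_y 26.58 tilt [-8.e-04  1.e-04 -1.e+00] local [ 0.0005 -0.0001  0.0031] F [ 0.5  0.5 -2. ] T [-0.01 -0.15 -0.02] w 0.13369279453003788 44.98164723627269 q7 0.44 t 12.925
```

```bash
python3 -m handwheel '[[0,0,0,0.001,0,0,0],[0,0,0,0.001,0,0,0],[0,0,0,0,0,0,0]]'
python3 -c "
from h import *
goto(.5016,-.051,.1125)"
```

```text
time: 13.3
position: [0.5022, -0.0514, 0.1139]
tool_rot: [-1.651, -2.673, 0.0]
ft_force: [-0.5, -0.6, -2.7]
grip_width: 0.135
grip_force: 45.0
pos [ 0.5022 -0.0514  0.1139] yaw_y 26.6 tilt [-2.e-04 -0.e+00 -1.e+00] local [ 0.0006 -0.0004  0.0014] F [-0.5 -0.6 -2.7] T [-0.01 -0.11 -0.01] w 0.13463201510543066 44.981707921251655 q7 0.44 t 13.3
```

```bash
python3 -m handwheel '[[0,0,0,0.001,0,0,0],[0,0,0,0.0005,0,0,0],[0,0,0,0,0,0,0]]'
python3 -c "
from h import *
goto(.5016,-.051,.1125)"
```

```text
time: 13.68
position: [0.5023, -0.0514, 0.1125]
tool_rot: [-1.651, -2.673, 0.0]
ft_force: [0.2, 0.6, -2.3]
grip_width: 0.136
grip_force: 45.0
pos [ 0.5023 -0.0514  0.1125] yaw_y 26.6 tilt [-1.e-04 -1.e-04 -1.e+00] local [ 0.0007 -0.0004 -0.    ] F [ 0.2  0.6 -2.3] T [ 0.03 -0.1   0.01] w 0.13632213060859455 44.98166609555483 q7 0.44 t 13.675
```

```bash
python3 -m handwheel '[[0,0,0,0.0005,0,0,0],[0,0,0,0.0005,0,0,0],[0,0,0,0,0,0,0]]'
python3 -c "
from h import *
goto(.5016,-.051,.1125)"
```

```text
time: 14.05
position: [0.5025, -0.0514, 0.1119]
tool_rot: [1.651, 2.672, -0.0]
ft_force: [-1.9, 0.5, 0.6]
grip_width: 0.134
grip_force: 45.0
pos [ 0.5025 -0.0514  0.1119] yaw_y 26.59 tilt [ 3.e-04 -3.e-04 -1.e+00] local [ 0.0008 -0.0006 -0.0006] F [-1.9  0.5  0.6] T [0.06 0.14 0.06] w 0.13413493936036566 44.983451161533594 q7 0.44 t 14.05
```

```bash
python3 -m handwheel '[[0,0,-0.0003,-0.0013,0,0,0],[0,0,0,0,0,0,3],[0,0,0,0,0,0,3],[0,0,0,0,0,0,3],[0,0,0,0,0,0,0]]'
python3 -c "
from h import *
goto(.502,-.0514,.1132)"
```

```text
time: 14.68
position: [0.5018, -0.0516, 0.1125]
tool_rot: [-1.855, -2.535, 0.0]
ft_force: [-0.3, 1.0, -2.5]
grip_width: 0.132
grip_force: 45.0
pos [ 0.5018 -0.0516  0.1125] yaw_y 17.63 tilt [-4.e-04  0.e+00 -1.e+00] local [ 0.0001  0.0002 -0.0007] F [-0.3  1.  -2.5] T [ 0.02 -0.12 -0.06] w 0.13199042749720272 44.98199047520757 q7 0.29 t 14.675
```

```bash
python3 -m handwheel '[[0,0,0,0,0,0,3],[0,0,0,0,0,0,3],[0,0,0,0,0,0,0]]'
python3 -c "
from h import *
goto(.502,-.0514,.1132)"
```

```text
time: 15.05
position: [0.502, -0.0516, 0.1126]
tool_rot: [-1.984, -2.436, 0.0]
ft_force: [-0.2, 1.1, -2.8]
grip_width: 0.133
grip_force: 45.0
pos [ 0.502  -0.0516  0.1126] yaw_y 11.67 tilt [-2.e-04 -0.e+00 -1.e+00] local [ 0.0001  0.0001 -0.0006] F [-0.2  1.1 -2.8] T [-0.02 -0.12  0.01] w 0.13299632579009774 44.982083793729544 q7 0.18 t 15.05
```

```bash
python3 -m handwheel '[[0,0,0,0,0,0,3],[0,0,0,0,0,0,3],[0,0,0,0,0,0,3],[0,0,0,0,0,0,3],[0,0,0,0,0,0,0]]'
python3 -c "
from h import *
goto(.502,-.0514,.1132)"
```

```text
time: 15.68
position: [0.502, -0.0515, 0.1127]
tool_rot: [-2.227, -2.216, 0.0]
ft_force: [0.8, 0.1, -3.3]
grip_width: 0.13
grip_force: 45.0
pos [ 0.502  -0.0515  0.1127] yaw_y -0.3 tilt [-1.e-04 -1.e-04 -1.e+00] local [ 0.0001 -0.     -0.0005] F [ 0.8  0.1 -3.3] T [ 0.01 -0.1   0.  ] w 0.13015294184056994 44.98210712336004 q7 -0.02 t 15.675
```

```bash
python3 -m handwheel '[[0,0,0,0,0,0,3],[0,0,0,0,0,0,3],[0,0,0,0,0,0,3],[0,0,0,0,0,0,3],[0,0,0,0,0,0,0]]'
python3 -c "
from h import *
goto(.502,-.0514,.1132)"
```

```text
time: 16.3
position: [0.502, -0.0516, 0.1128]
tool_rot: [2.446, 1.971, -0.0]
ft_force: [0.2, 0.4, -3.5]
grip_width: 0.136
grip_force: 45.0
pos [ 0.502  -0.0516  0.1128] yaw_y -12.29 tilt [-1.e-04 -1.e-04 -1.e+00] local [ 0.0002 -0.0001 -0.0004] F [ 0.2  0.4 -3.5] T [-0.08 -0.06  0.01] w 0.13610561356678416 44.98189793899655 q7 -0.23 t 16.3
```

```bash
python3 -m handwheel '[[0,0,0,0,0,0,3],[0,0,0,0,0,0,3],[0,0,0,0,0,0,2],[0,0,0,0,0,0,1],[0,0,0,0,0,0,0]]'
python3 -c "
from h import *
goto(.502,-.0514,.1132)"
```

```text
time: 16.92
position: [0.502, -0.0515, 0.1128]
tool_rot: [-2.595, -1.771, 0.0]
ft_force: [-0.6, -0.5, -2.9]
grip_width: 0.132
grip_force: 45.0
pos [ 0.502  -0.0515  0.1128] yaw_y -21.36 tilt [-1.e-04 -1.e-04 -1.e+00] local [ 0.0001 -0.0001 -0.0004] F [-0.6 -0.5 -2.9] T [ 0.01 -0.04  0.02] w 0.13199929658611068 44.98155668377876 q7 -0.39 t 16.925
```

```bash
python3 -m handwheel '[[0,0,0,0,0,0,1],[0,0,0,0,0,0,1],[0,0,0,0,0,0,0]]'
python3 -c "
from h import *
goto(.502,-.0514,.1132)"
```

```text
time: 17.3
position: [0.5015, -0.0512, 0.1127]
tool_rot: [-2.625, -1.725, 0.002]
ft_force: [-1.9, 1.1, -0.8]
grip_width: 0.131
grip_force: 45.0
pos [ 0.5015 -0.0512  0.1127] yaw_y -23.39 tilt [-1.3e-03  1.0e-04 -1.0e+00] local [ 0.0001  0.0005 -0.0005] F [-1.9  1.1 -0.8] T [0.25 0.51 0.15] w 0.13092114897983495 45.003819074481726 q7 -0.42 t 17.3
```

```bash
python3 -m handwheel '[[0,0,0,0,0,0,1],[0,0,0,0,0,0,0]]'
python3 -c "
from h import *
goto(.502,-.0514,.1132)"
```

```text
time: 17.55
position: [0.5015, -0.0513, 0.1127]
tool_rot: [-2.64, -1.702, 0.002]
ft_force: [-3.6, 0.9, -1.7]
grip_width: 0.134
grip_force: 45.1
pos [ 0.5015 -0.0513  0.1127] yaw_y -24.37 tilt [-0.0013 -0.     -1.    ] local [ 0.0001  0.0005 -0.0005] F [-3.6  0.9 -1.7] T [0.29 0.83 0.42] w 0.13386444298574163 45.14795729890466 q7 -0.44 t 17.55
```

```bash
python3 -m handwheel '[[0,-0.0001,-0.0004,0,0,0,-2],[0,0,0,0.001,0,0,0],[0,0,0,0,0,0,0]]'
python3 -c "
from h import *
goto(.502,-.0514,.1065)"
```

```text
time: 17.92
position: [0.5019, -0.0515, 0.1118]
tool_rot: [2.611, 1.747, 0.001]
ft_force: [-2.2, 1.1, -2.8]
grip_width: 0.134
grip_force: 45.0
pos [ 0.5019 -0.0515  0.1118] yaw_y -22.43 tilt [ 4.e-04  1.e-04 -1.e+00] local [0.0001 0.0001 0.0053] F [-2.2  1.1 -2.8] T [0.28 0.33 0.07] w 0.13350005529766854 44.987703524529934 q7 -0.4 t 17.925
```

```bash
python3 -m handwheel '[[0,0,0,0.001,0,0,0],[0,0,0,0.001,0,0,0],[0,0,0,0,0,0,0]]'
python3 -c "
from h import *
goto(.502,-.0514,.1065)"
```

```text
time: 18.3
position: [0.5017, -0.0515, 0.1097]
tool_rot: [2.611, 1.747, 0.0]
ft_force: [-1.3, 1.6, -2.3]
grip_width: 0.129
grip_force: 45.0
pos [ 0.5017 -0.0515  0.1097] yaw_y -22.41 tilt [ 1.e-04 -1.e-04 -1.e+00] local [0.0002 0.0002 0.0032] F [-1.3  1.6 -2.3] T [0.19 0.35 0.03] w 0.1286771887510106 44.98519202694297 q7 -0.41 t 18.3
```

```bash
python3 -m handwheel '[[0,0,-0.0003,0.001,0,0,-0.5],[0,0,0,0.001,0,0,0],[0,0,0,0,0,0,0]]'
python3 -c "
from h import *
goto(.502,-.0514,.1065)"
```

```text
time: 18.68
position: [0.5013, -0.0515, 0.1077]
tool_rot: [2.603, 1.758, -0.0]
ft_force: [-1.9, 0.4, -1.7]
grip_width: 0.135
grip_force: 45.0
pos [ 0.5013 -0.0515  0.1077] yaw_y -21.93 tilt [-1.e-04 -1.e-04 -1.e+00] local [0.0003 0.0006 0.0012] F [-1.9  0.4 -1.7] T [ 0.14  0.31 -0.1 ] w 0.13453947751003853 45.01474728807807 q7 -0.4 t 18.675
```

```bash
python3 -m handwheel '[[0,0,0,0.0007,0,0,0],[0,0,0,0.0006,0,0,0],[0,0,0,0,0,0,0]]'
python3 -c "
from h import *
goto(.502,-.0514,.1065)"
```

```text
time: 19.05
position: [0.5014, -0.0514, 0.1065]
tool_rot: [2.603, 1.759, -0.0]
ft_force: [-1.5, 0.3, -1.8]
grip_width: 0.131
grip_force: 45.0
pos [ 0.5014 -0.0514  0.1065] yaw_y -21.91 tilt [-0.e+00 -1.e-04 -1.e+00] local [ 0.0003  0.0006 -0.    ] F [-1.5  0.3 -1.8] T [ 0.09  0.4  -0.13] w 0.13133199327160727 45.02416237257421 q7 -0.4 t 19.05
```

```bash
python3 -m handwheel '[[0,0,0,0.0004,0,0,0],[0.03,0,0,0,0,0,0],[0.03,0,0,0,0,0,0],[0.03,0,0,0,0,0,0],[0.03,0,0,0,0,0,0],[0.03,0,0,0,0,0,0]]'
python3 -c "
from h import *
goto(.502,-.0514,.1065)"
```

```text
time: 19.8
position: [0.5015, -0.0513, 0.1062]
tool_rot: [2.603, 1.759, 0.0]
ft_force: [0.1, 0.3, -0.1]
grip_width: 0.341
grip_force: 0.0
pos [ 0.5015 -0.0513  0.1062] yaw_y -21.9 tilt [ 2.e-04 -1.e-04 -1.e+00] local [ 0.0001  0.0005 -0.0003] F [ 0.1  0.3 -0.1] T [-0.06 -0.08  0.03] w 0.34077195489467693 0.0 q7 -0.4 t 19.8
```

```bash
python3 -m handwheel '[[0.03,0,0,-0.003,0,0,0],[0.03,0,0,-0.006,0,0,0],[0.03,0,0,-0.015,0,0,0],[0.03,0,0,-0.04,0,0,0],[0.03,0,0,-0.05,0,0,0],[0.03,0,0,-0.05,0,0,0],[0.03,0,0,0,0,0,0]]'
python3 -c "
from h import *
goto(.502,-.0514,.1065)"
```

```text
time: 20.68
position: [0.504, -0.0512, 0.2758]
tool_rot: [2.597, 1.755, 0.01]
ft_force: [0.4, 0.3, -0.5]
grip_width: 0.343
grip_force: 0.0
pos [ 0.504  -0.0512  0.2758] yaw_y -21.89 tilt [ 0.0094 -0.0022 -1.    ] local [-0.0012 -0.0034  0.1692] F [ 0.4  0.3 -0.5] T [-0.06 -0.05 -0.02] w 0.3428155369378919 0.0 q7 -0.33 t 20.675
```

```bash
python3 -m handwheel '[[0.03,-0.03,0,0,0,0,0],[0.03,-0.055,0,0,0,0,0],[0.03,-0.055,0,0,0,0,0],[0.03,-0.055,0,0,0,0,0],[0.03,-0.055,0,0,0,0,0],[0.03,-0.03,0,0,0,0,0],[0.03,0,0,0,0,0,0]]'
python3 - <<'E'
from h import *
o=[]
for n in("top","scene"):
    p,d=ctrl.get_image(n);ci=ctrl.camera_info(n);np.savez(f"{n}3.npz",p=p,d=d,**{k:np.array(ci[k]) for k in("intrinsics","R","t")})
    c=p[180:255,240:320] if n=="top" else p[140:220,250:330]
    o.append(cv2.resize(c,(400,400),interpolation=2))
    z=np.load(n+"3.npz");v,u=np.mgrid[:384,:512];K=z["intrinsics"]
    P=(np.stack([(u-K[0,2])/K[0,0],(v-K[1,2])/K[1,1],np.ones_like(d)],-1)*d[...,None]-z["t"].ravel())@z["R"]
    q=p.astype(int);r=np.hypot(P[...,0]-.502,P[...,1]+.051)
    m=(r<.05)&(q[...,2]-q[...,0]>40);b=P[m&(P[...,2]>.11)];w,V=np.linalg.eigh(np.cov(b[:,:2].T))
    print(n,"bar z",np.percentile(b[:,2],[50,80,95]).round(4),"mean",b.mean(0).round(4),"dir",np.degrees(np.arctan2(V[1,1],V[0,1])).round(1))
    t=(r<.034)&(abs(P[...,2]-.092)<.008)&~m;A=np.c_[P[t][:,:2]-[.502,-.051],np.ones(t.sum())];print(" drumtop plane",np.linalg.lstsq(A,P[t][:,2],rcond=None)[0].round(4),t.sum())
    t=(r>.041)&(r<.049)&(abs(P[...,2]-.104)<.006);print(" collar z",np.median(P[t][:,2]).round(4))
    z0=np.load(n+"0.npz");
    for nm,(a,e) in (dict(tin=(257,154),brush=(357,215),stone=(201,160)) if n=="top" else dict(tin=(219,202),brush=(312,170),stone=(191,237))).items():
        s=np.s_[e-12:e+12,a-15:a+15];print(nm,np.abs(z0["p"][s].astype(int)-q[s]).mean().round(1),end=" ")
    print()
cv2.imwrite("pics/g3.png",np.hstack(o))
E
```

```text
time: 21.55
position: [0.395, -0.3134, 0.2696]
tool_rot: [-2.607, -1.751, 0.001]
ft_force: [0.4, 0.8, 0.2]
grip_width: 0.347
grip_force: 0.0
top bar z [0.1288 0.9452 0.9452] mean [ 0.4992 -0.0411  0.3144] dir 90.4
 drumtop plane [-0.0053  0.0031  0.0907] 480
 collar z 0.1026
tin 3.6 brush 6.8 stone 3.6 
scene bar z [0.128  0.1314 0.1324] mean [ 0.5002 -0.0468  0.1274] dir 68.1
 drumtop plane [-0.0061  0.0086  0.094 ] 151
 collar z 0.1057
tin 2.2 brush 8.0 stone 3.0
```

View pics/g3.png

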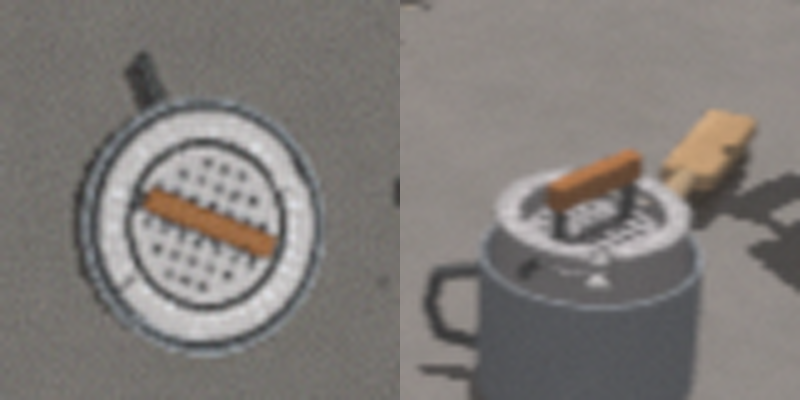

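The strainer hangs level. Its drum top is at z≈0.092, which matches 52 mm + 40 mm for locked, and the bar (top half, about (145,200) to (275,245)) points at 68°, 50° clockwise of the slots. The tin and stone look unchanged, and I put the brush's picture difference down to the arm's shadow.

```bash
python3 -c "
from bench import ctrl
print(ctrl.close_job())"
```

```text
the job is handed in; nothing more can be done
None
```

The strainer hangs level and locked in the wash pot's collar, released with the robot clear; the ink tin, brush and whetstone were never touched, and the job was handed in at about 22 s.

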